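# Find the hidden release of the slide cabinet

### The job

The tray of the small white slide cabinet is locked; somewhere along the black rim on the cabinet's front top edge one stretch is a flush dust shutter over the release groove, which cannot be told by eye. Feel along the rim with a fingertip until a stretch gives way, press down inside that groove until the release is fully home so that the tray springs out, then take the hand away and leave the tray standing out. Grasp nothing, do not push or pull the tray by hand, and leave the jar and the two little boxes beside the cabinet where they stand.

Things in the scene. Friction and masses are not known exactly. Their poses are not given: they have to be found in the camera images.
- cabinet: Fixed white slide cabinet, 130 mm deep (x), 240 mm wide (y); origin at the centre of its underside, z up, front along its -x. Top plate 58 mm high. Along its front top edge a raised black rim, 24 mm deep (x -65 to -41 mm), 216 mm long (y -108 to +108 mm), top at 76 mm, between grey end caps 12 mm long and as high. Nothing stands above it.
- rim_left (a point): Middle of the rim's top surface at its left (+y of the cabinet) end. The rim is six flush, like-looking stretches of 36 mm; five are solid, one, different each time, is the shutter of the release groove, which is 36 mm long along the rim and open to front and back.
- rim_right (a point): Middle of the rim's top surface at its right (-y of the cabinet) end; the six stretches lie between rim_right and rim_left.
- release (a joint): how far the shutter is pressed down into the groove, in m: 0 flush with the rim, 0.010 fully home (10 mm below the rim's top). It yields to about 2 to 4 N, has no spring and stays where it is left.
- tray: Tray; origin at the cabinet's origin when shut, axes as the cabinet's. Blue front plate with three label holders, 226 x 40 mm, 5 mm thick, flush with the cabinet's front when shut, top edge 25 mm below the rim's top. The release drives it out along the cabinet's -x, 3 mm for each 1 mm the release goes down, 30 mm in all, and it stays there. Must not be pushed or pulled.
- microscope: Obstacle, no part of the job: fixed microscope on a cloth-covered riser to the right (-y) of the cabinet, its eyepieces about 0.46 m above the worktop and about 0.25 m across; origin at the underside of its foot, z up. Swing the arm round in front of it (nearer the robot), not across it; nothing so tall stands in front of it.
- jar_blue: bystander: loose specimen jar with blue lid, 54 mm across, 72 mm high, origin at the centre of its underside, beside the cabinet's left end
- box_green: bystander: loose coverslip box with green lid, 31 x 31 x 19 mm, origin at the centre of its underside, beside the cabinet's right end
- box_white: bystander: loose coverslip box, all white, 31 x 31 x 19 mm, origin at the centre of its underside, behind the cabinet

How it is judged:
By the outcome, as a careful person would: the job done as asked, in the order asked, and still so for the second after the job is handed in, with the robot touching nothing.
It also fails if it takes over 64 s, if anything falls off the work surface, if the arm or the gripper's body presses on something with over 40 N, if the wrist force passes 120 N, or if a joint passes its speed limit or range.

### The arm

A 6-joint arm with a two-finger parallel gripper is mounted at the origin on a cart in front of the work surface, level with it; the furniture and walls round the work are solid. World frame = base frame: x ahead of the robot, y to its left, z up, the work surface at z = 0. Lengths are in m, angles in degrees, forces in N, time in s.
With the tool pointing down it reaches from about 0.375 to 0.9 m from the base axis. Payload 3.1 kg.
Tool frame: the origin (TCP) lies at the very end of the fingers, on their centre line; the grasp point (between the pads) lies 19 mm behind it; z points along the fingers, y is the line along which they close (so a half turn about z gives the same grasp; the last joint's range is limited). The gripper opens to 87 mm and grips with 3 to 60 N. Pads are 19 mm wide; open, the fingers measure 117 mm over their backs; the gripper's body (75 mm by 190 mm) begins 51 mm behind the grasp point.
Start: joints at [66.263, 30.224, 82.088, -0, 67.689, -10.227], TCP at [0.146, 0.608, 0.223] pointing down, gripper open.
Joint ranges: [-176.69, 176.69], [-43.24, 126.21], [12.49, 139.97], [-82, 262], [0, 151.66], [-163.58, 163.58]. Speed limits (degrees/s): [159.86, 159.86, 180, 180, 180, 180].

### API

Orientations are given as a 3x3 rotation matrix whose columns are the frame's x, y, z axes.
In Python, from rig import * gives the robot as it stands.
- The arm moves only by the tool jog_arm, never from a script. Its arguments are lists of equal length, an entry for each row: "delta_pos": the shift along the world's x, y, z in cm, a list of three; "turn": the turn about the world's z in degrees; "grip": the closure, from 0 (fully open) to 1 (shut). In form: {"delta_pos": [[x, y, z], ...], "turn": [turn, ...], "grip": [grip, ...]}. A call has 1 to 12 rows; each row is the pose to reach, as a shift and turn from the pose commanded when the call began; what a row does not reach only later rows make up. A row lasts 1/8 s, in which the tool goes at most 62.5 mm and 10.7 degrees, less where a joint would pass 70% of its speed; a pose out of reach is approached as far as the arm can. A call with a gripper value outside its range is refused whole. The fingers move at their own pace and stop on an object; the grip force is fixed at half the most. Time passes only in rows, so rows that repeat a pose let the fingers close. It gives the time, the measured TCP pose, the force, the opening and the grip force at its end, in the units of the state.
- read_state(): the state, without advancing time (a new reading comes with each control period).
- capture(name): name is "side" or "top"; returns a dict with "color" (420x560x3 uint8, blue, green, red), "fovy" (degrees; the focal length in pixels is half the picture's height over the tangent of half this angle, whatever the lens; pixels are square), "cx", "cy" (the principal point, pixels), "camera_from_world" (4x4, takes a point from world to camera coordinates). Camera axes: x right, y up, looking along -z (the intrinsics and any distortion apply to the point x, -y, -z); pixel columns grow to the right and rows downward; lengths in m; the calibration is good to about 2 mm. A picture is of the moment at which its call begins. There is no depth.
- hand_in(): hands the job in; it is judged then, once.
The state is a dict: "time_s": time; "joint_positions": joint angles; "qvel": joint speeds; "tau": joint torques, N m; "position": TCP position; "tcp_rot": TCP orientation; "force": force on the tool from outside, world axes, zero at the start; "moment": the same for the moment, N m; "opening": opening from 0.0 (shut) to 1.0 (fully open); "grasp_force": force on a finger pad.
Only numpy, scipy, OpenCV 4.12 (cv2) and the standard library are available. Lean on these libraries where they do the work, as an engineer would, in place of code of your own. Each camera call takes 0.05 s, during which the arm holds its last target. There are 200 camera calls.

## Working session

There is one attempt and no reset: what is moved stays moved. The work goes in short steps, Python scripts to look and compute and a tool call to move; the robot and the scene stay as the last step left them, time stands still between calls to the robot, and variables do not carry over. Pictures are saved under pics/ and viewed, at most 10 in all, crops included, and the job is handed in when it is done.

Besides the shell and the picture viewer there is one more tool, called as a command line: name --pt "numbers of a row" for each row, then --argument value for the rest. jog_arm: Moves the arm, as the interface text tells. Its arguments: {"type":"object","properties":{"delta_pos":{"type":"array"},"turn":{"type":"array"},"grip":{"type":"array"}},"required":["delta_pos","turn","grip"]}

```bash
mkdir -p pics
python3 - <<'E'
from rig import *
import cv2,pickle
for n in("side","top"):
    c=capture(n);cv2.imwrite(f"pics/{n}0.png",c["color"]);pickle.dump(c,open(n+".pkl","wb"));print(n,{k:v for k,v in c.items() if k!="color"})
s=read_state();print(s["time_s"],s["position"],s["tcp_rot"],s["force"])
E
```

```text
side {'fovy': 52.7350917105211, 'cx': 285.10195146807234, 'cy': 210.67521563958908, 'camera_from_world': array([[ 0.89311356, -0.44936811,  0.02040784, -0.44180155],
       [ 0.16354873,  0.36664502,  0.91587294, -0.22154562],
       [-0.41904652, -0.81464086,  0.40094922, -0.65855039],
       [ 0.        ,  0.        ,  0.        ,  1.        ]])}
top {'fovy': 57.68006291997809, 'cx': 276.28089388919653, 'cy': 210.99451985008486, 'camera_from_world': array([[ 0.01225713, -0.99926208,  0.03640147,  0.08532369],
       [ 0.99228292,  0.01664753,  0.12287171, -0.57758839],
       [-0.12338703,  0.03461451,  0.99175475, -0.87788309],
       [ 0.        ,  0.        ,  0.        ,  1.        ]])}
0.1 [0.1457006  0.60710454 0.22167396] [[-9.72330806e-01  2.33606914e-01 -7.83200675e-04]
 [ 2.33607971e-01  9.72329239e-01 -1.77935978e-03]
 [ 3.45858169e-04 -1.91308825e-03 -9.99998110e-01]] [ 0.83842441  0.18202198 -0.49012146]
```

View pics/side0.png

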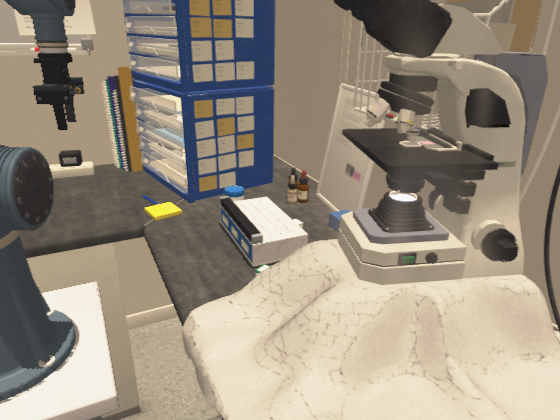

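View pics/top0.png

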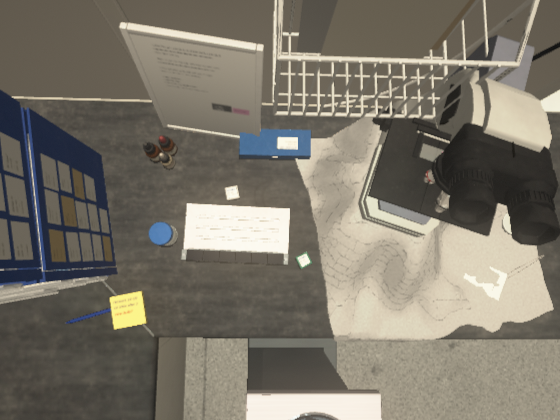

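The side view shows the cabinet at about (262,230) with its rim to the front left, and the arm at upper left. The top view shows the cabinet at columns 183-290, rows 203-264, with the rim at rows 250-264. The jar is at (162,234), the green box at (304,260) and the white box at (232,192).

```bash
cat > h.py <<'E'
import numpy as np,cv2,pickle
def ray(c,u,v):
    f=210/np.tan(np.radians(c["fovy"]/2));T=c["camera_from_world"];R=T[:3,:3]
    return -R.T@T[:3,3], R.T@np.array([(u-c["cx"])/f,-(v-c["cy"])/f,-1])
def onz(c,u,v,z):
    o,d=ray(c,u,v);return o+d*(z-o[2])/d[2]
def proj(c,p):
    f=210/np.tan(np.radians(c["fovy"]/2));q=c["camera_from_world"]@np.r_[p,1]
    return c["cx"]+f*q[0]/-q[2], c["cy"]-f*q[1]/-q[2]
E
python3 - <<'E'
from h import *
t=pickle.load(open("top.pkl","rb"));s=pickle.load(open("side.pkl","rb"))
a=cv2.resize(t["color"][195:275,145:320],None,fx=4.5,fy=4.5,interpolation=cv2.INTER_CUBIC)
b=cv2.resize(s["color"][180:280,210:315],None,fx=5,fy=5,interpolation=cv2.INTER_CUBIC)
cv2.imwrite("pics/ta.png",a);cv2.imwrite("pics/sb.png",b)
m=(t["color"].min(2)>170).astype(np.uint8);cs=cv2.findContours(m[195:275,170:300],0,2)[0]
c=max(cs,key=cv2.contourArea);bx=cv2.boxPoints(cv2.minAreaRect(c))+[170,195]
for p in bx:print(p,onz(t,*p,.058))
E
```

```text
[182.96408844 257.68232346] [0.46281848 0.30545917 0.058     ]
[185.86464691 202.57182121] [0.58943993 0.30413178 0.058     ]
[289.99724579 208.05247879] [0.58076653 0.06259415 0.058     ]
[287.09668732 263.16297913] [0.45327308 0.06825546 0.058     ]
```

View pics/ta.png

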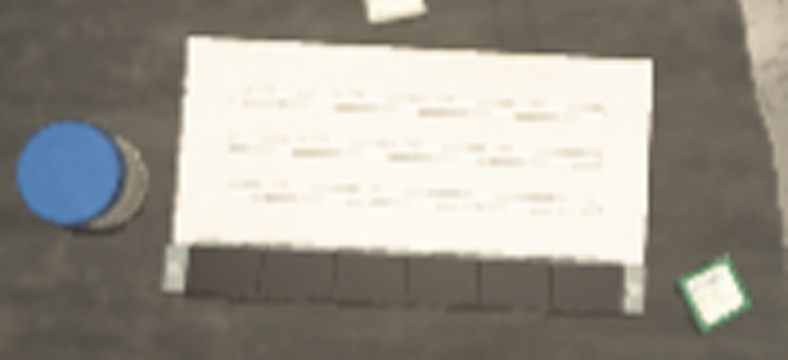

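View pics/sb.png

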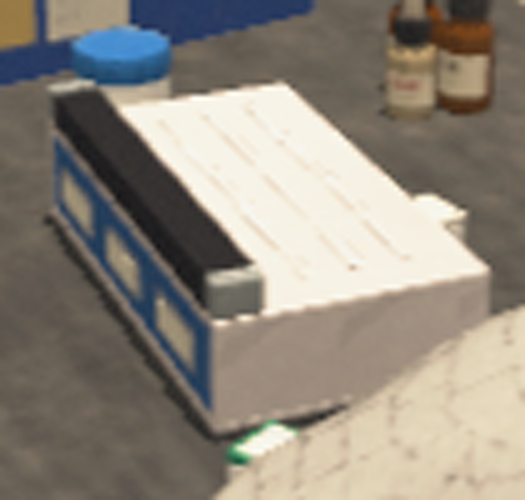

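The top crop shows the rim's black part from (188,271) to (625,289), with joints at about 262, 335, 408, 479 and 552, all looking alike. The side crop agrees, with the tray shut.

Run:
```python
from h import *
t=pickle.load(open("top.pkl","rb"));s=pickle.load(open("side.pkl","rb"))
g=lambda u,v:((u+.5)/4.5-.5+145,(v+.5)/4.5-.5+195)
P={k:onz(t,*g(*p),.076) for k,p in dict(capFL=(163,291),capRL=(166,243),capFR=(642,313),capRR=(644,264),bFL=(187,294),bRL=(190,246),bFR=(623,313),bRR=(626,263)).items()}
for k,p in P.items():print(k,p.round(4))
L=(P["bFL"]+P["bRL"])/2;R=(P["bFR"]+P["bRR"])/2
print("L",L,"R",R,"len",np.linalg.norm(L-R),"yaw of rim",np.degrees(np.arctan2(*(L-R)[[1,0]])))
for n,p in(("L",L),("R",R)):
  u,v=proj(s,p);print(n,"side crop px",(u-210)*5,(v-180)*5)
for i in range(6):
  q=R+(L-R)*(i+.5)/6;print(i,q.round(4))
# side estimate of cap top corners: (208,272) front-right, (262,268) rear-right, (50,90) front-left
for p in((208,272),(262,266),(50,88),(85,83)):print("side",onz(s,(p[0]+.5)/5-.5+210,(p[1]+.5)/5-.5+180,.076).round(4))
```

```text
capFL [0.4593 0.3063 0.076 ]
capRL [0.4829 0.3059 0.076 ]
capFR [0.4513 0.069  0.076 ]
capRR [0.4756 0.0682 0.076 ]
bFL [0.4579 0.2945 0.076 ]
bRL [0.4816 0.294  0.076 ]
bFR [0.4511 0.0785 0.076 ]
bRR [0.4759 0.0772 0.076 ]
L [0.46974846 0.29424202 0.076     ] R [0.4635468  0.07785451 0.076     ] len 0.21647636397122338 yaw of rim 88.3583535775639
L side crop px 71.22453768177536 88.17583908161822
R side crop px 229.0672033033269 267.165476714421
0 [0.4641 0.0959 0.076 ]
1 [0.4651 0.132  0.076 ]
2 [0.4661 0.168  0.076 ]
3 [0.4672 0.2041 0.076 ]
4 [0.4682 0.2401 0.076 ]
5 [0.4692 0.2762 0.076 ]
side [0.4538 0.0794 0.076 ]
side [0.4765 0.0752 0.076 ]
side [0.4601 0.3017 0.076 ]
side [0.4784 0.3011 0.076 ]
```

jog_arm --pt "2 -3 0" --pt "4 -6 0" --pt "6 -9 0" --pt "8 -12 0" --pt "10 -15 0" --pt "12 -18 0" --pt "14 -21 0" --pt "16 -24 0" --pt "18 -27 0" --pt "20 -30 0" --pt "20.4 -32 -1" --pt "20.4 -32 -2" --turn '[-8,-16,-24,-32,-40,-48,-56,-64,-72,-78,-78,-78]' --grip '[1,1,1,1,1,1,1,1,1,1,1,1]'

```text
time_s: 1.6
position: [0.35, 0.2867, 0.2021]
tcp_rot: [[0.029, 1.0, -0.001], [1.0, -0.029, -0.0], [-0.0, -0.001, -1.0]]
force: [-0.1, 0.6, 0.4]
opening: 0.008
grasp_force: 0.0
```

jog_arm --pt "4 -0.4 -1" --pt "8 -0.8 -3" --pt "11 -1.1 -5" --pt "11.9 -1.1 -7" --pt "11.9 -1.1 -9" --pt "11.9 -1.1 -11" --pt "11.9 -1.1 -11" --pt "11.9 -1.1 -11" --turn '[0,0,0,0,0,0,0,0]' --grip '[1,1,1,1,1,1,1,1]'

```text
time_s: 2.6
position: [0.469, 0.2774, 0.0928]
tcp_rot: [[0.026, 1.0, 0.0], [1.0, -0.026, 0.0], [0.0, 0.0, -1.0]]
force: [0.3, -0.1, -0.3]
opening: 0.006
grasp_force: 0.0
```

Run:
```python
from rig import *
from h import *
s=capture("side");t=capture("top");st=read_state();print(st["position"],st["force"],proj(t,st["position"]),proj(s,st["position"]))
a=cv2.resize(t["color"][185:285,145:305],None,fx=3,fy=3,interpolation=2);b=cv2.resize(s["color"][140:280,200:315],None,fx=3,fy=3,interpolation=2)
o=np.zeros((420,830,3),np.uint8);o[:300,:480]=a;o[:,485:]=b;cv2.imwrite("pics/c1.png",o[:,:800])
```

```text
[0.46945197 0.27727264 0.09333133] [ 0.99388684 -0.61240466 -0.4076117 ] (np.float64(192.7527318123168), np.float64(254.76185721493366)) (np.float64(226.1576853736649), np.float64(193.47624784976605))
```

View pics/c1.png

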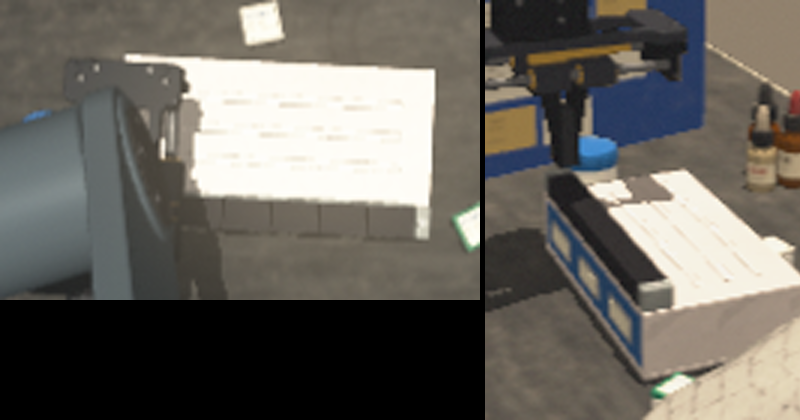

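The side crop shows the shut fingertips at about (565,165), just above the left end of the rim, which agrees with the projected TCP. I'll feel downward from here.

jog_arm --pt "0 0 -0.6" --pt "0 0 -1.2" --pt "0 0 -1.4" --pt "0 0 -1.4" --turn '[0,0,0,0]' --grip '[1,1,1,1]'

```text
time_s: 3.2
position: [0.4688, 0.2766, 0.0783]
tcp_rot: [[0.026, 1.0, -0.001], [1.0, -0.026, -0.0], [-0.0, -0.001, -1.0]]
force: [-0.5, 0.0, -0.2]
opening: 0.002
grasp_force: 0.0
```

jog_arm --pt "0 0 -0.1" --pt "0 0 -0.2" --pt "0 0 -0.2" --turn '[0,0,0]' --grip '[1,1,1]'

```text
time_s: 3.58
position: [0.4689, 0.2767, 0.0765]
tcp_rot: [[0.026, 1.0, -0.0], [1.0, -0.026, -0.0], [-0.0, -0.0, -1.0]]
force: [-0.3, 0.0, 0.4]
opening: 0.007
grasp_force: 0.0
```

jog_arm --pt "0 0 -0.1" --pt "0 0 -0.1" --turn '[0,0]' --grip '[1,1]'

```text
time_s: 3.82
position: [0.469, 0.2767, 0.0764]
tcp_rot: [[0.026, 1.0, 0.0], [1.0, -0.026, 0.0], [0.0, 0.0, -1.0]]
force: [-0.7, -0.2, 5.1]
opening: 0.004
grasp_force: 3.0
```

jog_arm --pt "0 0 -0.05" --pt "0 0 -0.05" --turn '[0,0]' --grip '[1,1]'

```text
time_s: 4.08
position: [0.4691, 0.2767, 0.0764]
tcp_rot: [[0.026, 1.0, 0.001], [1.0, -0.026, 0.0], [0.0, 0.001, -1.0]]
force: [-1.5, -0.6, 9.8]
opening: 0.005
grasp_force: 4.7
```

Solid: 9.8 N with no further travel. On to the next stretches.

jog_arm --pt "0 0 0.6" --pt "-0.05 -1.8 0.6" --pt "-0.1 -3.6 0.6" --pt "-0.1 -3.6 0.3" --pt "-0.1 -3.6 0.1" --pt "-0.1 -3.6 0" --pt "-0.1 -3.6 0" --turn '[0,0,0,0,0,0,0]' --grip '[1,1,1,1,1,1,1]'

```text
time_s: 4.95
position: [0.4679, 0.2398, 0.0763]
tcp_rot: [[0.025, 1.0, -0.0], [1.0, -0.025, -0.002], [-0.002, -0.0, -1.0]]
force: [-1.7, -5.2, 14.0]
opening: 0.005
grasp_force: 6.7
```

jog_arm --pt "0 0 0.6" --pt "-0.05 -1.8 0.6" --pt "-0.1 -3.6 0.6" --pt "-0.1 -3.6 0.3" --pt "-0.1 -3.6 0.1" --pt "-0.1 -3.6 0.02" --pt "-0.1 -3.6 0.02" --turn '[0,0,0,0,0,0,0]' --grip '[1,1,1,1,1,1,1]'

```text
time_s: 5.82
position: [0.4668, 0.2039, 0.0764]
tcp_rot: [[0.025, 1.0, -0.0], [1.0, -0.025, -0.002], [-0.002, -0.0, -1.0]]
force: [-2.2, -5.4, 12.7]
opening: 0.004
grasp_force: 6.3
```

jog_arm --pt "0 0 0.6" --pt "-0.05 -1.8 0.6" --pt "-0.1 -3.6 0.6" --pt "-0.1 -3.6 0.3" --pt "-0.1 -3.6 0.1" --pt "-0.1 -3.6 0.02" --pt "-0.1 -3.6 0.02" --turn '[0,0,0,0,0,0,0]' --grip '[1,1,1,1,1,1,1]'

```text
time_s: 6.7
position: [0.4659, 0.169, 0.0753]
tcp_rot: [[0.026, 1.0, -0.0], [1.0, -0.026, 0.0], [0.0, -0.0, -1.0]]
force: [0.0, 0.8, 0.3]
opening: 0.006
grasp_force: 0.0
```

This stretch gives way. I'll press it down here.

jog_arm --pt "0 0 -0.1" --pt "0 0 -0.2" --pt "0 0 -0.3" --pt "0 0 -0.4" --pt "0 0 -0.4" --turn '[0,0,0,0,0]' --grip '[1,1,1,1,1]'

```text
time_s: 7.32
position: [0.466, 0.1687, 0.0713]
tcp_rot: [[0.026, 1.0, 0.0], [1.0, -0.026, -0.0], [-0.0, 0.0, -1.0]]
force: [0.7, -0.2, 0.5]
opening: 0.004
grasp_force: 0.3
```

jog_arm --pt "0 0 -0.1" --pt "0 0 -0.2" --pt "0 0 -0.3" --pt "0 0 -0.4" --pt "0 0 -0.4" --turn '[0,0,0,0,0]' --grip '[1,1,1,1,1]'

```text
time_s: 7.95
position: [0.466, 0.1686, 0.0673]
tcp_rot: [[0.026, 1.0, -0.0], [1.0, -0.026, -0.0], [-0.0, -0.0, -1.0]]
force: [0.0, -0.1, 0.2]
opening: 0.006
grasp_force: 0.1
```

jog_arm --pt "0 0 -0.05" --pt "0 0 -0.1" --pt "0 0 -0.1" --turn '[0,0,0]' --grip '[1,1,1]'

```text
time_s: 8.32
position: [0.466, 0.1686, 0.0664]
tcp_rot: [[0.026, 1.0, 0.0], [1.0, -0.026, -0.0], [-0.0, 0.0, -1.0]]
force: [-0.2, -0.5, 0.9]
opening: 0.004
grasp_force: 0.7
```

jog_arm --pt "0 0 -0.05" --pt "0 0 -0.1" --pt "0 0 -0.1" --turn '[0,0,0]' --grip '[1,1,1]'

```text
time_s: 8.7
position: [0.466, 0.1686, 0.0663]
tcp_rot: [[0.026, 1.0, 0.0], [1.0, -0.026, -0.0], [-0.0, 0.0, -1.0]]
force: [-1.4, -0.4, 10.0]
opening: 0.008
grasp_force: 4.7
```

It has bottomed out: 10 N at 10 mm below the contact height. I'll press slightly more to be sure, then withdraw straight up.

jog_arm --pt "0 0 -0.07" --pt "0 0 -0.07" --turn '[0,0]' --grip '[1,1]'

```text
time_s: 8.95
position: [0.466, 0.1686, 0.0663]
tcp_rot: [[0.026, 1.0, 0.001], [1.0, -0.026, -0.0], [-0.0, 0.001, -1.0]]
force: [-1.6, -1.1, 15.9]
opening: 0.004
grasp_force: 7.5
```

jog_arm --pt "0 0 0.6" --pt "0 0 2" --pt "0 0 4" --pt "0 0 7" --pt "0 0 10" --pt "0 0 13" --pt "-3 4 15" --pt "-6 8 15" --pt "-9 12 15" --pt "-11 16 15" --pt "-11 16 15" --pt "-11 16 15" --turn '[0,0,0,0,0,0,0,0,0,0,0,0]' --grip '[1,1,1,1,1,1,1,1,1,1,1,1]'

```text
time_s: 10.45
position: [0.356, 0.3284, 0.2149]
tcp_rot: [[0.026, 1.0, 0.0], [1.0, -0.026, -0.0], [-0.0, 0.0, -1.0]]
force: [-0.4, -0.1, 0.1]
opening: 0.003
grasp_force: 0.0
```

Run:
```python
from rig import *
from h import *
s=capture("side");t=capture("top");st=read_state();print(st["time_s"],st["position"],st["force"])
a=cv2.resize(t["color"][185:285,145:315],None,fx=2.6,fy=2.6,interpolation=2);b=cv2.resize(s["color"][170:280,210:315],None,fx=3.3,fy=3.3,interpolation=2)
o=np.zeros((363,800,3),np.uint8);o[:a.shape[0],:a.shape[1]]=a;o[:b.shape[0],450:450+b.shape[1]]=b;cv2.imwrite("pics/c2.png",o)
```

```text
10.55 [0.35653029 0.32781449 0.21482772] [-0.09860023  0.00025128 -0.00068478]
```

View pics/c2.png

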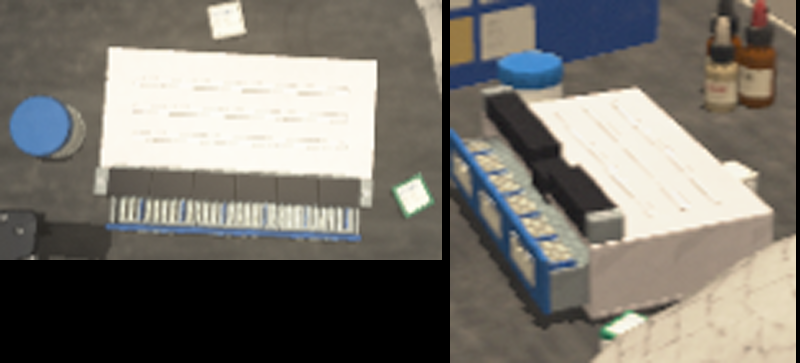

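The tray stands well out, with its blue front at about row 235 in the top crop. The groove shows open in the side crop at about (545,180). The jar and both boxes look to be where they were, and the hand is clear.

```bash
python3 -c "
from rig import *
print(hand_in())"
```

```text
the job is handed in; nothing more can be done
None
```

The release groove was the fourth stretch from the left: I pressed it fully home, the tray sprang out and was left standing, and the job was handed in at about 10.6 s with the hand clear and the jar and boxes looking undisturbed.

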